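Find the rocking corner of the balance plate and set its cam shim

ROBOT

A 7-joint arm with a two-finger parallel gripper is mounted at the origin on a cart in front of the work surface, level with it; the furniture and walls round the work are solid. World frame = base frame: x ahead of the robot, y to its left, z up, the work surface at z = 0. Lengths are in m, angles in degrees, forces in N, time in s.
With the tool pointing down it reaches from about 0.35 to 0.9 m from the base axis. Payload 8.1 kg.
Tool frame: the origin (TCP) lies between the finger pads; the fingertips stand 17 mm ahead of it and the grasp point (between the pads) lies 2 mm behind it; z points along the fingers, y is the line along which they close (so a half turn about z gives the same grasp; the last joint's range is limited). The gripper opens to 92 mm and grips with 3 to 60 N. Pads are 19 mm wide; open, the fingers measure 130 mm over their backs; the gripper's body (75 mm by 190 mm) begins 47 mm behind the grasp point.
Start: joints at [-70.222, 24.895, 1.432, 90.138, -0.665, 64.973, -4.303], TCP at [0.271, 0.563, 0.244] pointing down, gripper open.
Joint ranges: [-149.89, 149.89], [-25.12, 119.58], [-72.63, 75.52], [4.76, 147.25], [-75.54, 255.54], [6.69, 114.76], [-157.13, 157.13]. Speed limits (degrees/s): [127.2, 127.2, 172.46, 172.46, 180, 180, 180].

INTERFACE

Orientations are given as [roll, pitch, yaw] about the fixed x, y, z axes, in that order (R = Rz(yaw) Ry(pitch) Rx(roll)).
In Python, from station import arm gives the robot as it stands. The module is installed in compiled form; this text tells all that it offers.
- The arm moves only by the tool arm_command, never from a script. Its argument "moves" is a list of rows, each an object of numbers: "dx", "dy", "dz": the shift along the tool's x, y, z in cm; "spin": the turn about the tool's z in degrees. A call has 1 to 10 rows; each row shifts and turns the commanded pose from where the row before left it, along the tool's axes as they then stand; what a row does not reach is not made up. A row lasts 1/12 s, in which the tool goes at most 41.7 mm and 7.16 degrees, less where a joint would pass 70% of its speed; a pose out of reach is approached as far as the arm can. A call is refused whole if a number of a shift passes 4.17 or a number of a turn 7.16, either way. A call with a gripper value outside its range is refused whole. "gripper" is the opening, from 0 (shut) to 1 (fully open), set as the call begins (left out, the last holds). The fingers move at their own pace and stop on an object; the grip force is fixed at half the most. Time passes only in rows, so rows that do not move let the fingers close. It gives the time, the measured TCP pose, the force, the opening and the grip force at its end, in the units of the state.
- arm.observe(): the state, without advancing time (a new reading comes with each control period).
- arm.camera(name): name is "scene" or "top" or "wrist"; returns a dict with "img" (384x512x3 uint8, red, green, blue), "K" (3x3 intrinsics, pixels), "dist_coeffs" ([k1, k2, p1, p2, k3] as OpenCV has them; the pictures are not rectified), "rvec" (rotation vector, rad) and "tvec" (3), from world to camera coordinates, as OpenCV has them. Camera axes: x right, y down, z forward; pixel columns grow to the right and rows downward; lengths in m; the calibration is good to about 2 mm. A picture is of the moment at which its call begins. There is no depth.
- arm.job_done(): hands the job in; it is judged then, once.
The state is a dict: "clock": time; "joint_pos": joint angles; "joint_velocities": joint speeds; "joint_efforts": joint torques, N m; "tool_pos": TCP position; "tool_rot": TCP orientation; "ft_force": force on the tool from outside, world axes, zero at the start; "ft_torque": the same for the moment, N m; "gripper_width": opening from 0.0 (shut) to 1.0 (fully open); "gripper_force": force on a finger pad.
Only numpy, scipy, OpenCV 4.12 (cv2) and the standard library are available. Lean on these libraries where they do the work, as an engineer would, in place of code of your own. Each camera call takes 0.05 s, during which the arm holds its last target. There are 200 camera calls.

TASK

The heavy balance plate rocks because one of its four rubber pads has gone soft. With the fingertips, press down on its corners in turn until you find the one that gives, press only that corner's orange cam shim down flat, then press the same corner again to check that it now stands firm. Grip and lift nothing, and leave everything else as it is.

Things in the scene. Friction and masses are not known exactly. Their poses are not given: they have to be found in the camera images.
- plate: dark steel balance plate, 164 (x) x 84 (y) x 20 mm, 2.2 kg, loose on four pads, top about 56 mm above the bench; origin centre of its underside, x along it away from the robot, y to the left. A 6 N press moves a firm corner less than 1.5 mm; the soft one sinks about 3 mm and comes back. Dark bearing blocks, 31 mm high, stand 5 mm off its long edges on a low grey stand fixed to the bench
- corner_fl (a point): press point of the plate's front left corner, on its top face: centre of the steel dot, 15 mm from the long edge and 12 mm from the short one, straight above that corner's pad
- corner_fr (a point): press point of the plate's front right corner, on its top face: centre of the steel dot, 15 mm from the long edge and 12 mm from the short one, straight above that corner's pad
- corner_bl (a point): press point of the plate's back left corner, on its top face: centre of the steel dot, 15 mm from the long edge and 12 mm from the short one, straight above that corner's pad
- corner_br (a point): press point of the plate's back right corner, on its top face: centre of the steel dot, 15 mm from the long edge and 12 mm from the short one, straight above that corner's pad. Near here the centrifuge housing overhangs the bench, 160 to 370 mm up, beyond x = 0.57 and right of y = 0.195 (world): a gripper turned with its long side along the plate stays clear
- shim_fl (a joint): cam shim of the front left corner: 0 = lever standing up 28 degrees, 0.785 rad = pressed down to its stop, its bent flag lying flat (level); starts between 0 and 0.08. Pressing the flag down turns an eccentric up under the corner, which then carries it. Needs 6 to 10 N at the flag, stays where it is left
- shim_fr (a joint): cam shim of the front right corner: 0 = lever standing up 28 degrees, 0.785 rad = pressed down to its stop, its bent flag lying flat (level); starts between 0 and 0.08. Pressing the flag down turns an eccentric up under the corner, which then carries it. Needs 6 to 10 N at the flag, stays where it is left
- shim_bl (a joint): cam shim of the back left corner: 0 = lever standing up 28 degrees, 0.785 rad = pressed down to its stop, its bent flag lying flat (level); starts between 0 and 0.08. Pressing the flag down turns an eccentric up under the corner, which then carries it. Needs 6 to 10 N at the flag, stays where it is left
- shim_br (a joint): cam shim of the back right corner: 0 = lever standing up 28 degrees, 0.785 rad = pressed down to its stop, its bent flag lying flat (level); starts between 0 and 0.08. Pressing the flag down turns an eccentric up under the corner, which then carries it. Needs 6 to 10 N at the flag, stays where it is left
- flag_fl (a point): middle of the orange flag (18 x 20 x 5 mm) of the front left shim's 42 mm lever. In the plate's frame the lever lies 67 mm to the left of the middle (25 mm outside the edge), turns on a shaft 50 mm to the front, 24 mm above the bench, and points to the middle. Pressed straight down, 20 mm to the front of the middle, it ends flat, its upper face 17 mm above the bench
- flag_fr (a point): middle of the orange flag (18 x 20 x 5 mm) of the front right shim's 42 mm lever. In the plate's frame the lever lies 67 mm to the right of the middle (25 mm outside the edge), turns on a shaft 50 mm to the front, 24 mm above the bench, and points to the middle. Pressed straight down, 20 mm to the front of the middle, it ends flat, its upper face 17 mm above the bench
- flag_bl (a point): middle of the orange flag (18 x 20 x 5 mm) of the back left shim's 42 mm lever. In the plate's frame the lever lies 67 mm to the left of the middle (25 mm outside the edge), turns on a shaft 50 mm to the back, 24 mm above the bench, and points to the middle. Pressed straight down, 20 mm to the back of the middle, it ends flat, its upper face 17 mm above the bench
- flag_br (a point): middle of the orange flag (18 x 20 x 5 mm) of the back right shim's 42 mm lever. In the plate's frame the lever lies 67 mm to the right of the middle (25 mm outside the edge), turns on a shaft 50 mm to the back, 24 mm above the bench, and points to the middle. Pressed straight down, 20 mm to the back of the middle, it ends flat, its upper face 17 mm above the bench
- pad_1: one of the four rubber pads under the plate's corners, 14 mm across, which look alike; origin at the foot of its cup on the stand. They stand on the fixed grey stand, 176 x 142 x 5 mm. Three are firm and one, drawn anew each time and not to be told by sight, has gone soft
- pad_2: one of the four rubber pads under the plate's corners, 14 mm across, which look alike; origin at the foot of its cup on the stand. They stand on the fixed grey stand, 176 x 142 x 5 mm. Three are firm and one, drawn anew each time and not to be told by sight, has gone soft
- pad_3: one of the four rubber pads under the plate's corners, 14 mm across, which look alike; origin at the foot of its cup on the stand. They stand on the fixed grey stand, 176 x 142 x 5 mm. Three are firm and one, drawn anew each time and not to be told by sight, has gone soft
- pad_4: one of the four rubber pads under the plate's corners, 14 mm across, which look alike; origin at the foot of its cup on the stand. They stand on the fixed grey stand, 176 x 142 x 5 mm. Three are firm and one, drawn anew each time and not to be told by sight, has gone soft
- dish: small metal weighing dish, 73 mm across, 28 mm high, loose bystander; origin at the centre of its underside
- forceps: steel forceps lying flat, 16 x 127 x 9 mm, loose bystander; origin at the centre of its underside
- timer: white bench timer, 58 x 70 x 20 mm, loose bystander; origin at the centre of its underside
- beaker: small glass beaker, 50 mm across, 63 mm high, loose bystander; origin at the centre of its underside
- micropipette: micropipette lying on its side, 49 x 218 x 26 mm, loose bystander; origin at the centre of its underside

How it is judged:
By the outcome, as a careful person would: the job done as asked, in the order asked, and still so for the second after the job is handed in, with the robot touching nothing.
It also fails if it takes over 72 s, if anything falls off the work surface, if the arm or the gripper's body presses on something with over 40 N, if the wrist force passes 120 N, or if a joint passes its speed limit or range.

## Working session

There is one attempt and no reset: what is moved stays moved. The work goes in short steps, Python scripts to look and compute and a tool call to move; the robot and the scene stay as the last step left them, time stands still between calls to the robot, and variables do not carry over. Pictures are saved under pics/ and viewed, at most 10 in all, crops included, and the job is handed in when it is done.

Besides the shell and the picture viewer there is one more tool, called after "Call:" as a command line: name --argument value ..., lists and objects as JSON in quotes. arm_command: Moves the arm, as the interface text tells. Its arguments: {"type":"object","properties":{"moves":{"type":"array"},"gripper":{"type":"number"}},"required":["moves"]}

```bash
mkdir -p pics; cat > h.py <<'E'
import numpy as np, cv2
from station import arm
def cam(n):
    c=arm.camera(n); c['R']=cv2.Rodrigues(np.array(c['rvec'],float))[0]; c['t']=np.array(c['tvec'],float).ravel()
    c['K']=np.array(c['K'],float); c['d']=np.array(c['dist_coeffs'],float); return c
def ray(c,uv):
    p=cv2.undistortPoints(np.array(uv,float).reshape(-1,1,2),c['K'],c['d']).reshape(-1,2)
    d=np.c_[p,np.ones(len(p))]@c['R']; return -c['R'].T@c['t'],d
def plane(c,uv,z):
    o,d=ray(c,uv); return o+d*((z-o[2])/d[:,2])[:,None]
def proj(c,P): return cv2.projectPoints(np.array(P,float).reshape(-1,1,3),c['R'],c['t'],c['K'],c['d'])[0].reshape(-1,2)
def tri(c1,u1,c2,u2):
    o1,d1=ray(c1,u1);o2,d2=ray(c2,u2);out=[]
    for a,b in zip(d1,d2):
        s=np.linalg.lstsq(np.c_[a,-b],o2-o1,rcond=None)[0]; p,q=o1+a*s[0],o2+b*s[1]
        out.append(np.r_[(p+q)/2,np.linalg.norm(p-q)])
    return np.array(out)
E
python3 - <<'E'
from h import *
s=arm.observe(); print(s)
ims=[]
for n in("top","scene"):
    c=cam(n); cv2.imwrite(f'pics/{n}.png',c['img'][:,:,::-1]); print(n,-c['R'].T@c['t'],c['K'][0,0])
    m=cv2.inRange(cv2.cvtColor(c['img'],cv2.COLOR_RGB2HSV),(5,140,100),(22,255,255))
    k=cv2.connectedComponentsWithStats(m)
    for st,ce in zip(k[2][1:],k[3][1:]):
        if st[4]>15: print(st,ce.round(1),plane(c,[ce],.03).round(4))
E
```

```text
{'clock': 0.0, 'joint_pos': array([-70.22048206,  24.93805239,   1.43205086,  90.18995515,
        -0.66669386,  64.97188124,  -4.3022264 ]), 'joint_velocities': array([-0.07617024, -0.04111548, -0.01048048, -0.02661793, -0.01712349,
       -0.05878033, -0.0380708 ]), 'joint_efforts': array([-3.44820037e-04, -6.67861247e+01,  9.84820314e-01, -3.14458144e+01,
       -6.05315901e-02,  4.32279613e-02,  1.39234121e-04]), 'tool_pos': array([0.27046447, 0.56290903, 0.24292206]), 'tool_rot': array([-1.79908712e+02,  6.98587401e-03,  1.54336652e+02]), 'ft_force': array([ 0.41900775, -1.06221101,  0.50411431]), 'ft_torque': array([ 0.00944145,  0.004483  , -0.02238134]), 'gripper_force': 0.0, 'gripper_width': 1.000268741394572}
top [0.4447471  0.06087148 1.28462825] 492.90234455957074
[177 200  11  16  88] [181.8 207. ] [[0.5756 0.2685 0.03  ]]
[130 216   9  17  92] [133.9 223.9] [[0.5287 0.3917 0.03  ]]
[185 224  12  19 107] [190.6 233.4] [[0.5083 0.243  0.03  ]]
[135 241  14  18 106] [142.  249.8] [[0.4627 0.3671 0.03  ]]
[354 253   4   5  16] [355.6 254.6] [[ 0.4632 -0.1787  0.03  ]]
scene [-0.09339866 -0.5578485   0.94295612] 484.8535043541773
[160 154   9   5  23] [164.6 156.1] [[0.5316 0.3916 0.03  ]]
[146 164  11  15  70] [151.7 171. ] [[0.4641 0.3674 0.03  ]]
[198 164  12   7  53] [204.1 167. ] [[0.5757 0.2693 0.03  ]]
[187 174  12  18 106] [192.7 182.7] [[0.5092 0.2444 0.03  ]]
```

View pics/top.png

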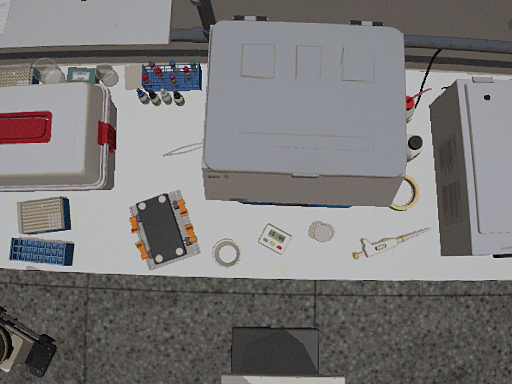

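View pics/scene.png

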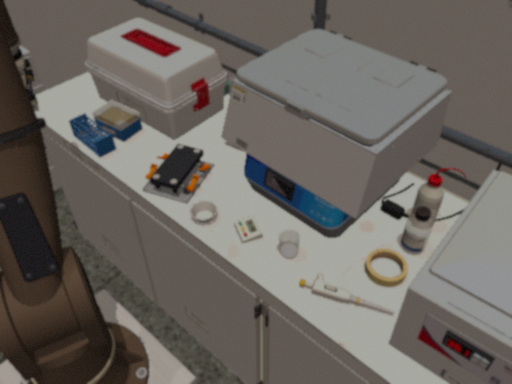

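The top view shows the plate centred near (160,228), yawed about 20°, with four bright dots and orange shims on both sides. The white box lies to the left and the housing is at the upper right. The scene view shows the plate near (180,168).

```bash
cat >> h.py <<'E'
def dots(c,guess,r):
    g=cv2.cvtColor(c['img'],cv2.COLOR_RGB2GRAY).astype(float); out=[]
    for u,v in guess:
        x0,y0=int(round(u))-r,int(round(v))-r
        p=g[y0:y0+2*r+1,x0:x0+2*r+1]; w=np.clip(p-(p.min()+p.max())/2,0,None)
        k=cv2.connectedComponents((w>0).astype(np.uint8))[1]
        yy,xx=np.mgrid[:p.shape[0],:p.shape[1]]
        ids=[i for i in range(1,k.max()+1)]; best=min(ids,key=lambda i:np.hypot(xx[k==i].mean()-r,yy[k==i].mean()-r)-0.1*(k==i).sum())
        w=w*(k==best); out.append([x0+(w*xx).sum()/w.sum(),y0+(w*yy).sum()/w.sum()])
    return np.array(out)
def corners(x,y,yaw,z=.056):
    a=np.radians(yaw);R=np.array([[np.cos(a),-np.sin(a)],[np.sin(a),np.cos(a)]])
    q=np.array([[-70,27],[-70,-27],[70,27],[70,-27]])/1e3@R.T+[x,y]; return np.c_[q,np.full(4,z)]
def fit(P):
    P=np.array(P)[:,:2]; c=P.mean(0); d=(P[2]+P[3]-P[0]-P[1]); return c,np.degrees(np.arctan2(d[1],d[0]))
E
python3 - <<'E'
from h import *
G=corners(.519,.3175,20.3)
us=[];cs=[]
for n in("top","scene"):
    c=cam(n);g=proj(c,G);u=dots(c,g,5);print(n,g.round(1).tolist(),u.round(1).tolist());us.append(u);cs.append(c)
    P=plane(c,u,.056);print(P.round(4).tolist(),fit(P), np.linalg.norm(P[0]-P[1]),np.linalg.norm(P[0]-P[2]))
T=tri(cs[0],us[0],cs[1],us[1]);print(T.round(4).tolist(),fit(T))
# wrist camera geometry
w=cam("wrist");s=arm.observe();cv2.imwrite('pics/w0.png',w['img'][:,:,::-1])
from scipy.spatial.transform import Rotation as Ro
Rt=Ro.from_euler('xyz',s['tool_rot'],degrees=True).as_matrix()
print('cam in tool',Rt.T@((-w['R'].T@w['t'])-s['tool_pos']),(w['R']@Rt).round(2).tolist(),w['K'][0,0])
E
```

```text
top [[158.2, 257.7], [178.5, 250.8], [141.7, 205.1], [161.7, 198.2]] [[158.6, 258.0], [178.9, 251.0], [141.7, 205.6], [160.9, 197.1]]
[[0.4432, 0.3175, 0.056], [0.4623, 0.2669, 0.056], [0.574, 0.3671, 0.056], [0.5967, 0.3187, 0.056]] (array([0.51907415, 0.31755534]), np.float64(20.910364184573712)) 0.054069237760148076 0.13983603916127144
scene [[155.7, 175.5], [173.1, 180.4], [180.3, 145.7], [196.8, 150.0]] [[154.7, 174.7], [173.2, 180.8], [180.0, 142.8], [197.6, 146.9]]
[[0.4441, 0.323, 0.056], [0.4618, 0.2662, 0.056], [0.5836, 0.3779, 0.056], [0.6051, 0.325, 0.056]] (array([0.52365498, 0.32303371]), np.float64(21.927915257423088)) 0.05945265889575669 0.14990904555360013
[[0.4422, 0.3174, 0.0606, 0.0026], [0.4624, 0.2671, 0.0551, 0.0001], [0.5727, 0.3635, 0.0699, 0.0006], [0.5964, 0.3158, 0.0661, 0.0023]] (array([0.51842158, 0.31592548]), np.float64(19.72160654401033))
cam in tool [ 0.06763024  0.00116472 -0.14013414] [[0.0, 1.0, 0.0], [-0.97, 0.0, -0.25], [-0.25, -0.0, 0.97]] 302.80534786660274
```

Call:
arm_command --moves '[{"dx": -3.3,"dy": -1.1},{"dx": -3.3,"dy": -1.1},{"dx": -3.3,"dy": -1.1},{"dx": -3.3,"dy": -1.1},{"dx": -3.3,"dy": -1.2},{"dx": -3.3,"dy": -1.2},{"dx": -3.3,"dy": -1.2},{"dx": -3.3,"dy": -1.2},{"dx": -3.3,"dy": -1.1},{"dx": -3.3,"dy": -1.1}]' --gripper 0

```text
validation failed for argument at $.mo...
```

Call:
arm_command --moves '[{"spin": 6.3},{"spin": 6.3},{"spin": 6.3},{"spin": 6.3},{"spin": 6.3},{"spin": 6.3},{"spin": 6.2},{"dx": 0},{"dx": 0}]'

```text
validation failed for argument at $.mo...
```

```bash
python3 - <<'E'
from h import *
s=arm.observe();print(s['clock'],s['tool_pos'],s['tool_rot'],s['joint_pos'],s['ft_force'],s['gripper_width'])
c=cam("wrist");cv2.imwrite('pics/w1.png',c['img'][:,:,::-1])
G=corners(.519,.3175,20.3);g=proj(c,G);u=dots(c,g,9);print(g.round(1).tolist(),u.round(1).tolist())
P=plane(c,u,.056);print(P.round(4).tolist(),fit(P),np.linalg.norm(P[0]-P[1]),np.linalg.norm(P[0]-P[2]))
E
```

```text
0.25 [0.27056969 0.56316927 0.24336258] [-1.79958373e+02  4.51504696e-03  1.54338512e+02] [-70.22131821  24.91637487   1.43255518  90.15955085  -0.66470918
  64.97425181  -4.3019021 ] [ 0.51515147  0.91218049 -0.32064107] 0.9986769148099989Traceback (most recent call last):
  File "<stdin>", line 4, in <module>
  File "h.py", line 22, in dots
    p=g[y0:y0+2*r+1,x0:x0+2*r+1]; w=np.clip(p-(p.min()+p.max())/2,0,None)
                                               ~~~~~^^
    return umr_minimum(a, axis, None, out, keepdims, initial, where)
ValueError: zero-size array to reduction operation minimum which has no identity
```

View pics/w1.png

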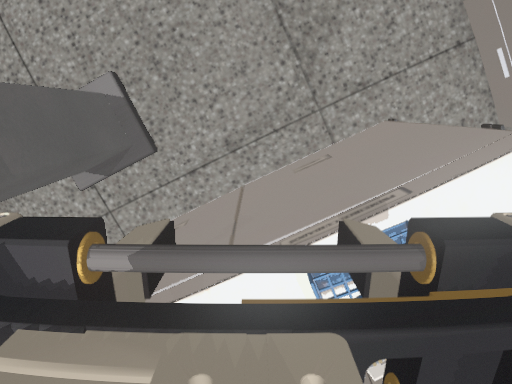

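The wrist view shows the gripper filling rows below about 220, with the ground ahead visible above. The moves were refused, probably for a format reason, so I'm retrying with every key given.

Call:
arm_command --moves '[{"dx": -3.3,"dy": -1.1,"dz": 0,"spin": 0},{"dx": -3.3,"dy": -1.1,"dz": 0,"spin": 0},{"dx": -3.3,"dy": -1.1,"dz": 0,"spin": 0},{"dx": -3.3,"dy": -1.1,"dz": 0,"spin": 0},{"dx": -3.3,"dy": -1.2,"dz": 0,"spin": 0},{"dx": -3.3,"dy": -1.2,"dz": 0,"spin": 0},{"dx": -3.3,"dy": -1.2,"dz": 0,"spin": 0},{"dx": -3.3,"dy": -1.2,"dz": 0,"spin": 0},{"dx": -3.3,"dy": -1.1,"dz": 0,"spin": 0},{"dx": -3.3,"dy": -1.1,"dz": 0,"spin": 0}]' --gripper 0

```text
clock: 1.13
tool_pos: [0.5197, 0.3163, 0.2438]
tool_rot: [180.0, 0.0, 154.3]
ft_force: [0.7, -0.1, -0.9]
gripper_width: 0.322
gripper_force: 0.0
```

Call:
arm_command --moves '[{"dx": 0,"dy": 0,"dz": 0,"spin": 6.3},{"dx": 0,"dy": 0,"dz": 0,"spin": 6.3},{"dx": 0,"dy": 0,"dz": 0,"spin": 6.3},{"dx": 0,"dy": 0,"dz": 0,"spin": 6.3},{"dx": 0,"dy": 0,"dz": 0,"spin": 6.3},{"dx": 0,"dy": 0,"dz": 0,"spin": 6.3},{"dx": -1,"dy": 0,"dz": 0,"spin": 6.2},{"dx": 0,"dy": 0,"dz": 0,"spin": 0}]'

```text
clock: 1.8
tool_pos: [0.5239, 0.3073, 0.2437]
tool_rot: [180.0, 0.1, 110.0]
ft_force: [0.6, -1.1, 0.8]
gripper_width: 0.008
gripper_force: 0.0
```

```bash
python3 - <<'E'
from h import *
s=arm.observe();print(s['clock'],s['tool_pos'],s['tool_rot'],s['joint_pos'],s['ft_force'],s['gripper_width'])
c=cam("wrist");cv2.imwrite('pics/w2.png',c['img'][:,:,::-1])
G=corners(.519,.3175,20.3);g=proj(c,G);print(g.round(1).tolist())
u=dots(c,g,9);print(u.round(1).tolist())
P=plane(c,u,.056);print(P.round(4).tolist(),fit(P),np.linalg.norm(P[0]-P[1]),np.linalg.norm(P[0]-P[2]))
E
```

```text
1.8 [0.52389507 0.30728834 0.24371515] [1.79992748e+02 6.73005171e-02 1.09965746e+02] [-47.35604541  23.49318343  16.91807294  93.72951467  -7.34800169
  63.88398355  -8.5539501 ] [ 0.64788991 -1.08176124  0.81922784] 0.008479616533383381
[[189.5, 142.2], [192.2, 190.6], [319.2, 141.5], [317.0, 190.0]]
[[190.7, 141.0], [193.9, 189.3], [320.3, 139.5], [318.5, 188.2]]
[[0.4448, 0.3202, 0.056], [0.4641, 0.27, 0.056], [0.5756, 0.3696, 0.056], [0.5948, 0.319, 0.056]] (array([0.51980607, 0.31970701]), np.float64(20.612546136871675)) 0.05373261821782796 0.13973883716122731
```

View pics/w2.png

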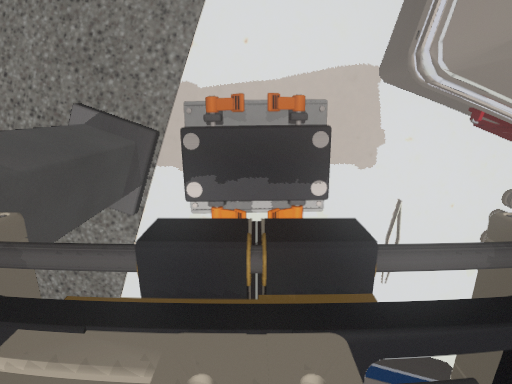

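Wrist view: plate dots at (191,141), (194,189), (320,140) and (319,188). They are spaced 53.7 × 139.7 mm at z = 56 mm, which agrees with the 54 × 140 mm given. All four orange levers are standing. I'm going to the front left corner first.

Call:
arm_command --moves '[{"dx": 0,"dy": 0,"dz": 0,"spin": -0.6},{"dx": 2,"dy": -3.5,"dz": 0,"spin": 0},{"dx": 1.9,"dy": -3.5,"dz": 0,"spin": 0},{"dx": 0,"dy": 0,"dz": 4,"spin": 0},{"dx": 0,"dy": 0,"dz": 4,"spin": 0},{"dx": 0,"dy": 0,"dz": 4,"spin": 0},{"dx": 0,"dy": 0,"dz": 3,"spin": 0},{"dx": 0,"dy": 0,"dz": 1.2,"spin": 0},{"dx": 0,"dy": 0,"dz": 0,"spin": 0}]'

```text
clock: 2.6
tool_pos: [0.4418, 0.3193, 0.0787]
tool_rot: [-179.7, 0.1, 111.2]
ft_force: [-0.4, 0.7, 0.1]
gripper_width: 0.004
gripper_force: 0.0
```

```bash
python3 - <<'E'
from h import *
c=cam("wrist");cv2.imwrite('pics/w3.png',c['img'][:,:,::-1])
s=arm.observe();print(s['clock'],s['tool_pos'],s['tool_rot'],s['ft_force'])
E
```

```text
2.65 [0.44292289 0.31994856 0.08057822] [-1.79837861e+02  4.17295500e-02  1.11117159e+02] [0.25321853 0.03016781 0.55809183]
```

View pics/w3.png

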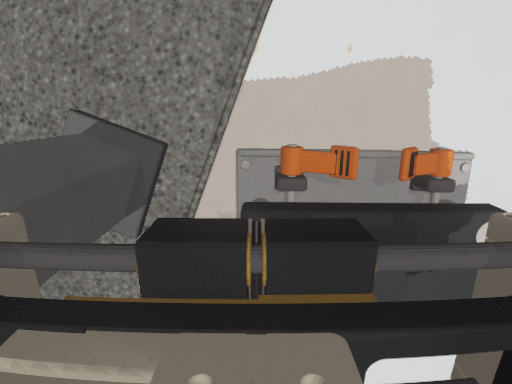

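The closed fingers are just above the front left corner, and the dot is hidden behind them. The plate's left edge and the left shims (320,160) and (425,165) are clear. The bearing blocks stand only at the shafts.

Call:
arm_command --moves '[{"dx": 0,"dy": 0,"dz": 0.3,"spin": 0},{"dx": 0,"dy": 0,"dz": 0.2,"spin": 0},{"dx": 0,"dy": 0,"dz": 0,"spin": 0}]'

```text
clock: 2.9
tool_pos: [0.4444, 0.3208, 0.0777]
tool_rot: [179.9, -0.1, 111.0]
ft_force: [0.2, -0.2, -0.9]
gripper_width: 0.001
gripper_force: 0.0
```

Call:
arm_command --moves '[{"dx": 0,"dy": 0,"dz": 0.1,"spin": 0},{"dx": 0,"dy": 0,"dz": 0,"spin": 0}]'

```text
clock: 3.07
tool_pos: [0.4442, 0.3205, 0.0763]
tool_rot: [179.9, -0.0, 111.0]
ft_force: [-0.1, 0.1, 0.0]
gripper_width: 0.007
gripper_force: 0.0
```

Call:
arm_command --moves '[{"dx": 0,"dy": 0,"dz": 0.1,"spin": 0},{"dx": 0,"dy": 0,"dz": 0,"spin": 0}]'

```text
clock: 3.23
tool_pos: [0.4439, 0.3203, 0.0749]
tool_rot: [180.0, -0.0, 110.9]
ft_force: [-0.5, 0.0, -0.1]
gripper_width: -0.0
gripper_force: 0.0
```

Call:
arm_command --moves '[{"dx": 0,"dy": 0,"dz": 0.1,"spin": 0},{"dx": 0,"dy": 0,"dz": 0,"spin": 0}]'

```text
clock: 3.4
tool_pos: [0.4438, 0.3201, 0.0736]
tool_rot: [-180.0, 0.0, 110.9]
ft_force: [-0.5, 0.4, -0.2]
gripper_width: 0.004
gripper_force: 0.0
```

Call:
arm_command --moves '[{"dx": 0,"dy": 0,"dz": 0.1,"spin": 0},{"dx": 0,"dy": 0,"dz": 0,"spin": 0}]'

```text
clock: 3.57
tool_pos: [0.4439, 0.3202, 0.0728]
tool_rot: [180.0, -0.0, 110.9]
ft_force: [-0.3, -0.3, 3.0]
gripper_width: 0.002
gripper_force: 1.1
```

Call:
arm_command --moves '[{"dx": 0,"dy": 0,"dz": 0.1,"spin": 0},{"dx": 0,"dy": 0,"dz": 0,"spin": 0}]'

```text
clock: 3.73
tool_pos: [0.4439, 0.3203, 0.0725]
tool_rot: [180.0, -0.0, 110.9]
ft_force: [-2.8, -1.5, 12.3]
gripper_width: 0.005
gripper_force: 6.1
```

Front left is firm: 12 N for about 0.5 mm. Next is front right.

Call:
arm_command --moves '[{"dx": 0,"dy": 0,"dz": -0.5,"spin": 0},{"dx": 0,"dy": 0,"dz": -1,"spin": 0},{"dx": -2.7,"dy": 0,"dz": 0,"spin": 0},{"dx": -2.7,"dy": 0,"dz": 0,"spin": 0},{"dx": 0,"dy": 0,"dz": 0.6,"spin": 0},{"dx": 0,"dy": 0,"dz": 0.4,"spin": 0},{"dx": 0,"dy": 0,"dz": 0,"spin": 0},{"dx": 0,"dy": 0,"dz": 0,"spin": 0}]'

```text
clock: 4.4
tool_pos: [0.4626, 0.2707, 0.0767]
tool_rot: [-180.0, -0.0, 111.0]
ft_force: [0.3, -0.1, 1.1]
gripper_width: 0.006
gripper_force: 0.0
```

Call:
arm_command --moves '[{"dx": 0,"dy": 0,"dz": 0.1,"spin": 0},{"dx": 0,"dy": 0,"dz": 0.1,"spin": 0},{"dx": 0,"dy": 0,"dz": 0,"spin": 0}]'

```text
clock: 4.65
tool_pos: [0.4629, 0.2703, 0.0746]
tool_rot: [-180.0, -0.0, 111.0]
ft_force: [0.1, -0.5, 0.6]
gripper_width: 0.005
gripper_force: 0.0
```

Call:
arm_command --moves '[{"dx": 0,"dy": 0,"dz": 0.1,"spin": 0},{"dx": 0,"dy": 0,"dz": 0,"spin": 0}]'

```text
clock: 4.82
tool_pos: [0.4631, 0.2699, 0.0736]
tool_rot: [-180.0, -0.0, 111.0]
ft_force: [-1.0, -0.7, -0.3]
gripper_width: 0.005
gripper_force: 0.0
```

Call:
arm_command --moves '[{"dx": 0,"dy": 0,"dz": 0.1,"spin": 0},{"dx": 0,"dy": 0,"dz": 0,"spin": 0}]'

```text
clock: 4.98
tool_pos: [0.4632, 0.2697, 0.0726]
tool_rot: [-180.0, 0.0, 110.9]
ft_force: [0.4, 0.1, 0.3]
gripper_width: 0.002
gripper_force: 0.0
```

Call:
arm_command --moves '[{"dx": 0,"dy": 0,"dz": 0.1,"spin": 0},{"dx": 0,"dy": 0,"dz": 0,"spin": 0}]'

```text
clock: 5.15
tool_pos: [0.4632, 0.2695, 0.0717]
tool_rot: [-180.0, 0.0, 110.9]
ft_force: [-0.5, -0.8, 4.3]
gripper_width: 0.005
gripper_force: 1.5
```

Call:
arm_command --moves '[{"dx": 0,"dy": 0,"dz": 0.1,"spin": 0},{"dx": 0,"dy": 0,"dz": 0,"spin": 0}]'

```text
clock: 5.32
tool_pos: [0.4632, 0.2692, 0.0707]
tool_rot: [-180.0, 0.0, 110.9]
ft_force: [0.0, -2.6, 4.2]
gripper_width: 0.005
gripper_force: 2.3
```

Call:
arm_command --moves '[{"dx": 0,"dy": 0,"dz": 0.1,"spin": 0},{"dx": 0,"dy": 0,"dz": 0,"spin": 0}]'

```text
clock: 5.48
tool_pos: [0.4632, 0.2689, 0.0697]
tool_rot: [-180.0, 0.0, 110.9]
ft_force: [-1.3, -5.7, 6.2]
gripper_width: 0.004
gripper_force: 3.0
```

Front right gives: about 2.5 mm at 6 N. I'll press slightly further to confirm, then release, open the gripper and move over its flag. The back finger alone (19 mm thick) will press the flag, so the fingers don't catch the lever or the neighbouring flag.

Call:
arm_command --moves '[{"dx": 0,"dy": 0,"dz": 0.1,"spin": 0},{"dx": 0,"dy": 0,"dz": 0,"spin": 0}]'

```text
clock: 5.65
tool_pos: [0.4632, 0.2687, 0.0691]
tool_rot: [-180.0, 0.0, 110.9]
ft_force: [-2.6, -5.0, 12.0]
gripper_width: 0.004
gripper_force: 6.3
```

Call:
arm_command --moves '[{"dx": 0,"dy": 0,"dz": -0.3,"spin": 0},{"dx": 0,"dy": 0,"dz": -0.7,"spin": 0},{"dx": 0,"dy": 0,"dz": -3,"spin": 0},{"dx": 0,"dy": 0,"dz": 0,"spin": 0}]'

```text
clock: 5.98
tool_pos: [0.4651, 0.2712, 0.1126]
tool_rot: [179.7, -0.1, 110.9]
ft_force: [0.6, 0.8, -0.2]
gripper_width: 0.004
gripper_force: 0.0
```

Call:
arm_command --moves '[{"dx": -2,"dy": -0.2,"dz": 0,"spin": 0},{"dx": -2,"dy": 0,"dz": 0,"spin": 0},{"dx": 0,"dy": 0,"dz": 0,"spin": 0},{"dx": 0,"dy": 0,"dz": 0,"spin": 0},{"dx": 0,"dy": 0,"dz": 0,"spin": 0},{"dx": 0,"dy": 0,"dz": 0,"spin": 0},{"dx": 0,"dy": 0,"dz": 0,"spin": 0},{"dx": 0,"dy": 0,"dz": 0,"spin": 0},{"dx": 0,"dy": 0,"dz": 0,"spin": 0},{"dx": 0,"dy": 0,"dz": 0,"spin": 0}]' --gripper 1

```text
clock: 6.82
tool_pos: [0.4755, 0.2319, 0.1087]
tool_rot: [-180.0, -0.0, 111.0]
ft_force: [-0.3, 0.9, -0.5]
gripper_width: 0.678
gripper_force: 0.0
```

```bash
python3 - <<'E'
from h import *
from scipy.spatial.transform import Rotation as Ro
s=arm.observe();print(s['clock'],s['tool_pos'],s['tool_rot'],s['ft_force'],s['gripper_width'])
c=cam("wrist");t=cam("top");i=t['img'][180:290,110:260]
a=cv2.resize(i,None,fx=3.4,fy=3.4,interpolation=cv2.INTER_CUBIC)
o=np.zeros((384+a.shape[0],512,3),np.uint8);o[:384]=c['img'];o[384:,:a.shape[1]]=a[:,:512]
o=cv2.resize(o,None,fx=.78,fy=.78);cv2.imwrite('pics/w4.png',o[:,:,::-1])
th=np.radians(20.6);R=np.array([[np.cos(th),-np.sin(th)],[np.sin(th),np.cos(th)]])
print('TCP plate mm',(R.T@(s['tool_pos'][:2]-[.5195,.3187])*1e3).round(1))
E
```

```text
6.8167 [0.475475   0.23194542 0.1086824 ] [-1.79996609e+02 -4.13260058e-03  1.10963214e+02] [-0.25318348  0.90054342 -0.54826484] 0.6778460962013764
TCP plate mm [-71.7 -65.7]
```

View pics/w4.png

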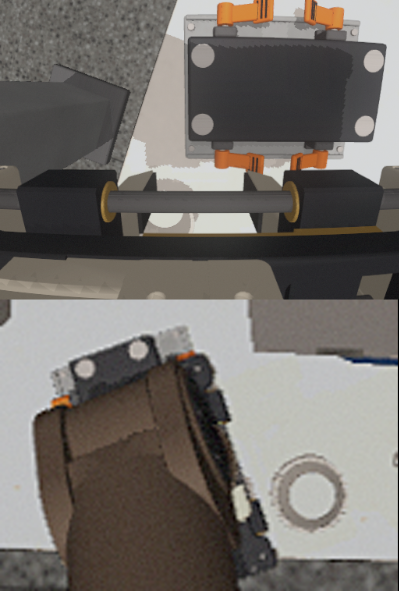

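The wrist view shows the plate with its four dots. The front right flag is at about (255,160) in the picture, with the back finger below it. The dish is at (165,215) and away from the front finger. I'm refining the positions from this view while the gripper finishes opening.

Call:
arm_command --moves '[{"dx": 0,"dy": 0,"dz": 0,"spin": 0},{"dx": 0,"dy": 0,"dz": 0,"spin": 0},{"dx": 0,"dy": 0,"dz": 0,"spin": 0},{"dx": 0,"dy": 0,"dz": 0,"spin": 0},{"dx": 0,"dy": 0,"dz": 0,"spin": 0}]'

```text
clock: 7.33
tool_pos: [0.4756, 0.2316, 0.1087]
tool_rot: [180.0, -0.0, 110.9]
ft_force: [0.0, -0.1, -0.0]
gripper_width: 0.998
gripper_force: 0.0
```

```bash
python3 - <<'E'
from h import *
s=arm.observe();print(s['clock'],s['tool_pos'],s['gripper_width'])
c=cam("wrist");u=dots(c,proj(c,corners(.5195,.3187,20.6)),14);print(u.round(1).tolist())
P=plane(c,u,.056);f,yaw=fit(P);print(P[:,:2].round(4).tolist(),f,yaw)
th=np.radians(yaw);R=np.array([[np.cos(th),-np.sin(th)],[np.sin(th),np.cos(th)]])
loc=lambda p:(R.T@(np.array(p)[:2]-f)*1e3).round(1)
print('TCP',loc(s['tool_pos']))
m=cv2.inRange(cv2.cvtColor(c['img'],cv2.COLOR_RGB2HSV),(3,150,80),(22,255,255))
k=cv2.connectedComponentsWithStats(m)
for st,ce in zip(k[2][1:],k[3][1:]):
    if st[4]>60:
        x,y,w,h,a=st; print(st.tolist(),[loc(p) .tolist() for z in(.03,.04) for p in plane(c,[(x,y+h/2),(x+w,y+h/2)],z)])
E
```

```text
7.3333 [0.47560897 0.23164492 0.10874773] 0.997655929159872
[[259.5, 70.9], [259.0, 158.7], [478.8, 77.6], [466.9, 160.9]]
[[0.4447, 0.3199], [0.4637, 0.2698], [0.5752, 0.3695], [0.594, 0.3192]] [0.51938969 0.31960226] 20.78814823695215
TCP [-72.1 -66.7]
[278, 0, 72, 33, 1714] [[-57.3, 65.3], [-8.8, 66.4], [-58.0, 62.4], [-11.7, 63.4]]
[390, 0, 50, 37, 1185] [[18.9, 66.2], [54.8, 68.3], [14.7, 63.3], [49.0, 65.3]]
[372, 191, 48, 33, 895] [[17.5, -67.6], [55.9, -67.7], [13.4, -64.5], [50.1, -64.5]]
[276, 192, 63, 32, 1203] [[-56.4, -68.1], [-8.2, -68.0], [-57.1, -64.9], [-11.1, -64.9]]
[79, 269, 20, 15, 121] [[-219.8, -129.4], [-202.0, -128.8], [-213.0, -123.4], [-196.1, -122.8]]
[428, 288, 84, 12, 559] [[75.7, -145.3], [158.1, -149.4], [69.0, -138.6], [147.6, -142.5]]
[384, 374, 15, 10, 100] [[50.2, -238.2], [65.1, -239.2], [44.6, -227.2], [58.9, -228.2]]
```

Call:
arm_command --moves '[{"dx": 0,"dy": 0,"dz": 2,"spin": 0},{"dx": 0,"dy": 0,"dz": 1.5,"spin": 0},{"dx": 0,"dy": 0,"dz": 0.5,"spin": 0},{"dx": 0,"dy": 0,"dz": 0.5,"spin": 0},{"dx": 0,"dy": 0,"dz": 0,"spin": 0}]'

```text
clock: 7.8
tool_pos: [0.4753, 0.2315, 0.0632]
tool_rot: [-179.9, 0.0, 110.9]
ft_force: [-0.1, 0.3, 0.2]
gripper_width: 1.001
gripper_force: 0.0
```

Call:
arm_command --moves '[{"dx": 0,"dy": 0,"dz": 0.3,"spin": 0},{"dx": 0,"dy": 0,"dz": 0.3,"spin": 0},{"dx": 0,"dy": 0,"dz": 0.3,"spin": 0}]'

```text
clock: 8.05
tool_pos: [0.4762, 0.232, 0.0552]
tool_rot: [179.9, -0.0, 110.9]
ft_force: [-0.5, -0.2, 5.1]
gripper_width: 1.0
gripper_force: 2.1
```

Call:
arm_command --moves '[{"dx": 0,"dy": 0,"dz": 0.3,"spin": 0},{"dx": 0,"dy": 0,"dz": 0.3,"spin": 0}]'

```text
clock: 8.22
tool_pos: [0.4773, 0.2324, 0.0495]
tool_rot: [179.8, -0.0, 110.9]
ft_force: [2.1, 1.8, 6.4]
gripper_width: 0.996
gripper_force: 2.9
```

Call:
arm_command --moves '[{"dx": 0,"dy": 0,"dz": 0.3,"spin": 0},{"dx": 0,"dy": 0,"dz": 0.3,"spin": 0}]'

```text
clock: 8.38
tool_pos: [0.4784, 0.2328, 0.0438]
tool_rot: [179.7, -0.0, 110.9]
ft_force: [4.3, 1.8, 5.9]
gripper_width: 0.999
gripper_force: 2.9
```

Call:
arm_command --moves '[{"dx": 0,"dy": -0.1,"dz": 0.3,"spin": 0},{"dx": 0,"dy": -0.1,"dz": 0.3,"spin": 0}]'

```text
clock: 8.55
tool_pos: [0.4769, 0.2323, 0.0379]
tool_rot: [179.6, -0.0, 110.9]
ft_force: [6.3, 2.1, 5.0]
gripper_width: 0.996
gripper_force: 3.2
```

Call:
arm_command --moves '[{"dx": 0,"dy": 0,"dz": 0.2,"spin": 0},{"dx": 0,"dy": 0,"dz": 0,"spin": 0}]'

```text
clock: 8.72
tool_pos: [0.4766, 0.2322, 0.0357]
tool_rot: [179.7, -0.0, 110.9]
ft_force: [4.7, 1.9, 3.5]
gripper_width: 1.0
gripper_force: 2.4
```

Call:
arm_command --moves '[{"dx": 0,"dy": 0,"dz": 0.1,"spin": 0},{"dx": 0,"dy": 0,"dz": 0,"spin": 0}]'

```text
clock: 8.88
tool_pos: [0.4764, 0.2321, 0.0348]
tool_rot: [179.7, -0.0, 110.9]
ft_force: [4.5, 0.7, 5.0]
gripper_width: 1.001
gripper_force: 3.3
```

Call:
arm_command --moves '[{"dx": 0,"dy": 0,"dz": 0.1,"spin": 0},{"dx": 0,"dy": 0,"dz": 0,"spin": 0}]'

```text
clock: 9.05
tool_pos: [0.4766, 0.2322, 0.0343]
tool_rot: [179.6, -0.0, 110.9]
ft_force: [2.4, 0.5, 13.3]
gripper_width: 0.997
gripper_force: 6.8
```

Call:
arm_command --moves '[{"dx": 0,"dy": 0,"dz": 0.1,"spin": 0},{"dx": 0,"dy": 0,"dz": 0,"spin": 0}]'

```text
clock: 9.22
tool_pos: [0.4767, 0.2323, 0.0339]
tool_rot: [179.6, -0.1, 110.9]
ft_force: [-0.6, -0.9, 22.1]
gripper_width: 0.998
gripper_force: 10.5
```

The force climbs at z = 34 mm, which is the flag's stop. Now I'll lift, close the gripper and go back over the corner.

Call:
arm_command --moves '[{"dx": 0,"dy": 0,"dz": -0.3,"spin": 0},{"dx": 0,"dy": 0,"dz": -0.7,"spin": 0},{"dx": 0,"dy": 0,"dz": -3,"spin": 0},{"dx": 0,"dy": 0,"dz": -3,"spin": 0},{"dx": 0,"dy": 0,"dz": 0,"spin": 0}]'

```text
clock: 9.63
tool_pos: [0.4757, 0.2319, 0.1062]
tool_rot: [179.7, -0.1, 110.9]
ft_force: [1.2, 0.5, 1.7]
gripper_width: 1.001
gripper_force: 0.0
```

```bash
python3 - <<'E'
from h import *
c=cam("wrist");cv2.imwrite('pics/w5.png',c['img'][:,:,::-1])
s=arm.observe();u=dots(c,proj(c,corners(.5194,.3196,20.8)),14)
P=plane(c,u,.056);f,yaw=fit(P);print(P[:,:2].round(4).tolist(),f,yaw)
th=np.radians(yaw);R=np.array([[np.cos(th),-np.sin(th)],[np.sin(th),np.cos(th)]])
print('TCP',s['tool_pos'],(R.T@(s['tool_pos'][:2]-f)*1e3).round(1))
E
```

```text
[[0.4444, 0.3206], [0.4637, 0.27], [0.5749, 0.3697], [0.594, 0.3194]] [0.51926021 0.31991298] 20.692025074547825
TCP [0.47492666 0.23166565 0.10425153] [-72.7 -66.9]
```

View pics/w5.png

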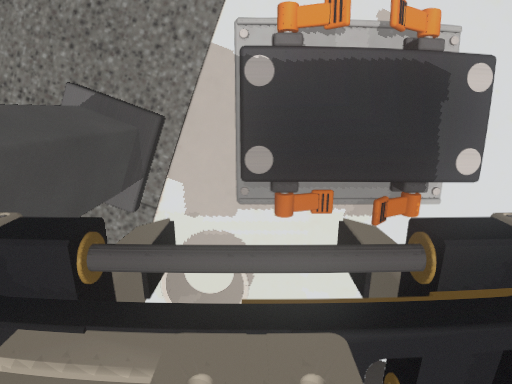

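The wrist view shows the front right flag at (320,202) lying flat. The other three are still raised and the plate hasn't shifted. Next I'll press that corner again.

Call:
arm_command --moves '[{"dx": 1.9,"dy": 0.3,"dz": 0,"spin": 0},{"dx": 2,"dy": 0,"dz": 0,"spin": 0},{"dx": 0,"dy": 0,"dz": 0,"spin": 0},{"dx": 0,"dy": 0,"dz": 0,"spin": 0},{"dx": 0,"dy": 0,"dz": 0,"spin": 0},{"dx": 0,"dy": 0,"dz": 0,"spin": 0},{"dx": 0,"dy": 0,"dz": 0,"spin": 0},{"dx": 0,"dy": 0,"dz": 0,"spin": 0},{"dx": 0,"dy": 0,"dz": 0,"spin": 0},{"dx": 0,"dy": 0,"dz": 0,"spin": 0}]' --gripper 0

```text
clock: 10.52
tool_pos: [0.4627, 0.2682, 0.1018]
tool_rot: [180.0, 0.0, 110.9]
ft_force: [0.6, -1.0, -0.0]
gripper_width: 0.321
gripper_force: 0.0
```

Call:
arm_command --moves '[{"dx": 0,"dy": 0,"dz": 0,"spin": 0},{"dx": 0,"dy": 0,"dz": 0,"spin": 0},{"dx": 0,"dy": 0,"dz": 0,"spin": 0},{"dx": 0,"dy": 0,"dz": 0,"spin": 0},{"dx": 0,"dy": 0,"dz": 0,"spin": 0},{"dx": 0,"dy": 0,"dz": 1.5,"spin": 0},{"dx": 0,"dy": 0,"dz": 0.7,"spin": 0},{"dx": 0,"dy": 0,"dz": 0.2,"spin": 0},{"dx": 0,"dy": 0,"dz": 0,"spin": 0},{"dx": 0,"dy": 0,"dz": 0,"spin": 0}]'

```text
clock: 11.35
tool_pos: [0.4626, 0.2684, 0.0778]
tool_rot: [-180.0, 0.0, 110.9]
ft_force: [0.4, -0.2, 0.4]
gripper_width: 0.006
gripper_force: 0.0
```

Call:
arm_command --moves '[{"dx": 0,"dy": 0,"dz": 0.2,"spin": 0},{"dx": 0,"dy": 0,"dz": 0.1,"spin": 0},{"dx": 0,"dy": 0,"dz": 0,"spin": 0}]'

```text
clock: 11.6
tool_pos: [0.4626, 0.2685, 0.0748]
tool_rot: [180.0, -0.0, 110.9]
ft_force: [-1.0, -0.0, -0.6]
gripper_width: 0.002
gripper_force: 0.0
```

Call:
arm_command --moves '[{"dx": 0,"dy": 0,"dz": 0.1,"spin": 0},{"dx": 0,"dy": 0,"dz": 0,"spin": 0}]'

```text
clock: 11.77
tool_pos: [0.4626, 0.2685, 0.0738]
tool_rot: [180.0, -0.0, 110.9]
ft_force: [-0.1, -0.8, 0.4]
gripper_width: 0.004
gripper_force: 0.0
```

Call:
arm_command --moves '[{"dx": 0,"dy": 0,"dz": 0.1,"spin": 0},{"dx": 0,"dy": 0,"dz": 0,"spin": 0}]'

```text
clock: 11.93
tool_pos: [0.4627, 0.2685, 0.0728]
tool_rot: [180.0, -0.0, 110.9]
ft_force: [-0.1, -0.3, 2.9]
gripper_width: 0.001
gripper_force: 1.1
```

Call:
arm_command --moves '[{"dx": 0,"dy": 0,"dz": 0.1,"spin": 0},{"dx": 0,"dy": 0,"dz": 0,"spin": 0}]'

```text
clock: 12.1
tool_pos: [0.4628, 0.2685, 0.0725]
tool_rot: [180.0, -0.0, 110.9]
ft_force: [-2.7, -2.1, 12.8]
gripper_width: 0.006
gripper_force: 6.3
```

Front right is firm now: 12.8 N for less than 1 mm. I'll retreat, do a final check and hand in.

Call:
arm_command --moves '[{"dx": 0,"dy": 0,"dz": -0.3,"spin": 0},{"dx": 0,"dy": 0,"dz": -0.7,"spin": 0},{"dx": 0,"dy": 0,"dz": -3,"spin": 0},{"dx": 0,"dy": 0,"dz": -3,"spin": 0},{"dx": 0,"dy": 0,"dz": -2,"spin": 0},{"dx": 0,"dy": 0,"dz": 0,"spin": 0},{"dx": 0,"dy": 0,"dz": 0,"spin": 0}]'

```text
clock: 12.68
tool_pos: [0.4632, 0.2689, 0.1631]
tool_rot: [179.8, -0.1, 110.9]
ft_force: [0.4, 0.5, 0.2]
gripper_width: 0.004
gripper_force: 0.0
```

```bash
python3 - <<'E'
from h import *
c=cam("wrist");cv2.imwrite('pics/w6.png',c['img'][:,:,::-1]);s=arm.observe();print(s['clock'],s['tool_pos'],s['ft_force'])
E
```

```text
12.7333 [0.46252158 0.26853351 0.16195331] [-0.6882652  -0.89145444 -0.77524146]
```

View pics/w6.png

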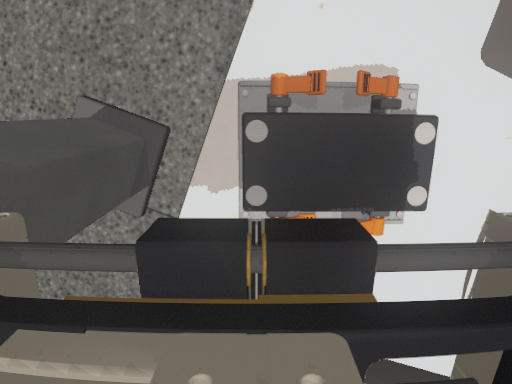

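The plate is in place, the left shims at (300,83) and (378,85) are still up, and the gripper is clear.

```bash
python3 -c "
from station import arm
print(arm.job_done())"
```

```text
the job is handed in; nothing more can be done
None
```

The front right corner was the soft one: it sank about 2.5 mm at 6 N. I pressed only its shim down to the stop, and the corner now holds firm at 12.8 N with less than 1 mm of give. The job is handed in.

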